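Set the plate warmer's knurled dial to the third notch and press start

TASK

Switch on the plate warmer: with a fingertip laid on the big knurled dial, turn it clockwise by friction until its pointer rests in the notch at the third of the four marks (the second longest bar), and take the finger off. Then press the round start button beside the dial fully down and let it come back. Press gently, grasp and lift nothing, and leave the bowl on the hot plate and the things around where they are.

Things in the scene. Friction and masses are not known exactly. Their poses are not given: they have to be found in the camera images.
- warmer: low steel plate warmer, fixed to the worktop, 210 (x) x 420 (y) x 45 mm high; origin under the centre of its case, x away from its front edge, y to its left. Left half: dark round hot plate, 180 mm across, top at z = 49 mm, centre y = +105 mm. Right half: black control panel with the dial (axis x = +20, y = -85 mm) and the start button (x = -30, y = -175 mm).
- dial_top (a point): centre of the dial's flat top: black knurled disc, 96 mm across (too wide to grip), 16 mm thick, top 69 mm above the worktop. Sprung: sinks up to 6 mm when pressed (3 N to start, 9 N at the bottom), this point with it. A fingertip 3 to 5 mm down, 30 to 38 mm from the axis, moved in a circle about the axis carries it round with little slip; friction varies.
- heat_dial (a joint): angle of the dial, rad, growing clockwise seen from above. Sprung notches at 0 (first mark), 0.60 (second), 1.20 (third) and 1.80 (fourth mark); stops a little beyond the first and last. It starts at the first or the second mark. About 0.07 Nm takes it over the hump between two notches; released between notches it snaps to the nearer one.
- dial_pointer (a point): outer end of the white pointer bar on the dial's top, 44 mm from the axis; turns and sinks with the dial.
- third_mark (a point): middle of the third white bar on the panel, 61 mm from the dial's axis, 47 mm above the worktop. Four bars at the dial's near edge mark the notches, longer clockwise (6, 11, 16, 21 mm): from the dial's axis they lie at -0.90, -0.30, +0.30 and +0.90 rad from the warmer's -x direction (positive = to the left).
- start_button_top (a point): centre of the top of the start button, a plain round steel push button 28 mm across in a flat aluminium housing (44 mm across, 12 mm high), top 67 mm above the worktop, pressed straight down; this point moves with it.
- start_button (a joint): travel of the start button, m: 0 released, 0.006 fully down; it takes 5 N to press it fully, and it springs back.
- steel_bowl: loose round steel bowl, 148 mm across, 52 mm high, standing on the hot plate; origin at the centre of its underside. Leave it.
- salt_shaker: loose steel shaker with a side handle, 66x90x93 mm, on the worktop right of the warmer; origin at the centre of its underside. Leave it.
- peeler: loose vegetable peeler, 170x25x18 mm, lying on the worktop left of the warmer; origin at its underside's centre. Leave it.

How it is judged (in metres and radians):
On the way, in this order (a step that is already met when the one before it is completed fails the run):
1. the dial rests in the notch at the third mark, with no finger on it (value of joint heat_dial between 1.1 and 1.3 rad and contact force between the fingers and warmer below 0.3 N), for 0.3 s.
2. the start button is pressed down (4.5 mm or more) (value of joint start_button above 0.0045 m), for 0.05 s.
At the end, for the whole second after the job is handed in: the dial rests at the third mark (within 0.1 rad), the start button is up again (within 1 mm), and the bowl, the shaker and the peeler are within 15 mm of where they stood (value of joint heat_dial between 1.1 and 1.3 rad and value of joint start_button between -0.001 and 0.001 m and distance of each of steel_bowl, salt_shaker, peeler from where it was at the start of the episode below 0.015 m); the robot touches nothing.
It fails at once if the start button is pressed (over 2 mm) while the dial is not at the third mark (value of joint start_button above 0.002 m and not (value of joint heat_dial between 1.1 and 1.3 rad)).
It fails at once if the warmer, its dial or its button is pressed with more than 40 N (contact force between the fingers and warmer above 40 N).
It fails at once if the bowl, shaker or peeler is moved or lifted by more than 15 mm (distance of any of steel_bowl, salt_shaker, peeler from where it was at the start of the episode above 0.015 m).
It also fails if it takes over 48 s, if anything falls off the work surface, if the arm or the gripper's body presses on something with over 40 N, if the wrist force passes 120 N, or if a joint passes its speed limit or range.

ROBOT

A 6-joint arm with a two-finger parallel gripper is mounted at the origin on a cart in front of the work surface, level with it; the furniture and walls round the work are solid. World frame = base frame: x ahead of the robot, y to its left, z up, the work surface at z = 0. Lengths are in mm, angles in rad, forces in N, time in s.
With the tool pointing down it reaches from about 350 to 975 mm from the base axis. Payload 7.1 kg.
Tool frame: the origin (TCP) lies midway between the tips of the shut fingers; the grasp point (between the pads) lies ctrl.tcp_to_grasp behind it (ctrl.tcp_to_grasp is the distance from the TCP to the grasp point, in mm); z points along the fingers, y is the direction in which the jaws open and shut (so a half turn about z gives the same grasp; the last joint's range is limited). The gripper opens to 88 mm and grips with 3 to 60 N. Pads are 20 mm wide; open, the fingers measure 115 mm over their backs; the gripper's body (75 mm by 178 mm) begins 61 mm behind the grasp point.
Start: joints at [1.307, 0.423, 1.63, -0, 1.089, -0.019], TCP at [151.445, 606.357, 222.675] pointing down, gripper open.
Joint ranges: [-3, 3], [-0.9, 2.11], [0.09, 2.58], [-1.31, 4.45], [0.11, 2.69], [-2.54, 2.54]. Speed limits (rad/s): [2.39, 2.39, 3.01, 3.14, 3.14, 3.14].

INTERFACE

Orientations are given as a rotation vector (axis times angle).
In Python, from workcell import ctrl gives the robot as it stands.
- The arm moves only by the tool play_rows, never from a script. Its argument "increments" is text: rows parted by semicolons, each of 5 numbers parted by spaces: the opening, from 0 (shut) to 1 (fully open), then the shift along the world's x, y, z in m, then the turn about the world's z in degrees. A call has 1 to 20 rows; each row shifts and turns the commanded pose from where the row before left it; what a row does not reach is not made up. A row lasts 1/10 s, in which the tool goes at most 50 mm and 8.59 degrees, less where a joint would pass 70% of its speed; a pose out of reach is approached as far as the arm can. A call is refused whole if a number of a shift passes 0.05 or a number of a turn 8.59, either way. A call with a gripper value outside its range is refused whole. The fingers move at their own pace and stop on an object; the grip force is fixed at half the most. Time passes only in rows, so rows that do not move let the fingers close. It gives the time, the measured TCP pose, the force and the opening at its end, in the units of the state.
- ctrl.get_obs(): the state, without advancing time (a new reading comes with each control period).
- ctrl.get_image(name): name is "scene" or "top" or "wrist"; returns a dict with "img" (384x512x3 uint8, red, green, blue), "range_z" (384x512 float32, mm along the optical axis (not along the pixel's ray), 0 where there is no reading), "vertical_fov" (degrees; the focal length in pixels is half the picture's height over the tangent of half this angle, whatever the lens; pixels are square), "cx", "cy" (the principal point, pixels), "k1" (the pictures are not rectified: a ray, as slopes to the right and down, at radius r is drawn at 1 + k1 r^2 times it, then the intrinsics apply), "origin" and "attitude" of the camera in the world. Camera axes: x right, y down, z forward; pixel columns grow to the right and rows downward; lengths in mm; the calibration is good to about 2 mm. A picture is of the moment at which its call begins.
- ctrl.close_job(): hands the job in, once; it reports no verdict.
The state is a dict: "t": time; "qpos": joint angles; "qvel": joint speeds; "joint_torque": joint torques, N m; "ee_pos": TCP position; "orientation": TCP orientation; "ft_force": force on the tool from outside, world axes, zero at the start; "moment": the same for the moment, N m; "width": finger opening in mm.
Only numpy, scipy, OpenCV 4.12 (cv2) and the standard library are available. Lean on these libraries where they do the work, as an engineer would, in place of code of your own. Each camera call takes 0.05 s, during which the arm holds its last target. There are 200 camera calls.

## Working session

There is one attempt and no reset: what is moved stays moved. The work goes in short steps, Python scripts to look and compute and a tool call to move; the robot and the scene stay as the last step left them, time stands still between calls to the robot, and variables do not carry over. Pictures are saved under pics/ and viewed, on a budget of 10 in all, crops included, one or two more only if the job needs it, and the job is handed in when it is done.

Besides the shell and the picture viewer there is one more tool, called after "Request:" as name(argument=value, ...), one argument or row to a line, values as JSON. play_rows: Moves the arm, as the interface text tells. Its arguments: {"type":"object","properties":{"increments":{"type":"string"}},"required":["increments"]}

```bash
mkdir -p pics; ls
cat > h.py <<'E'
import numpy as np, cv2
from scipy.spatial.transform import Rotation as R
from workcell import ctrl
def cam(n):
    d=ctrl.get_image(n); h=d["img"].shape[0]
    f=h/2/np.tan(np.radians(d["vertical_fov"])/2)
    a=np.array(d["attitude"],float)
    M=a if a.shape==(3,3) else R.from_rotvec(a).as_matrix()
    return d,f,M
def ray(c,uv):
    d,f,M=c
    uv=np.atleast_2d(np.array(uv,float)); p=(uv-[d["cx"],d["cy"]])/f
    q=p.copy()
    for _ in range(20): q=p/(1+d["k1"]*(q**2).sum(1,keepdims=True))
    return np.c_[q,np.ones(len(q))]@M.T
def onplane(c,uv,z):
    r=ray(c,uv); o=np.array(c[0]["origin"],float)
    return o+r*((z-o[2])/r[:,2])[:,None]
def save(c,n): cv2.imwrite("pics/"+n,c[0]["img"][:,:,::-1])
E
python3 - <<'E'
from h import *
for n in ("top","scene"):
    c=cam(n); save(c,n+"0.png"); d=c[0]; print(n,d["origin"],d["attitude"],c[1],d["k1"],d["cx"],d["cy"])
o=ctrl.get_obs(); print(o, ctrl.tcp_to_grasp)
E
```

```text
pics
top [ 394.49399515   13.62353252 1105.65654681] [-2.15493759  2.17539764 -0.12554092] 385.4865685602501 -0.09419498336004957 260.075453953538 199.24341763455382
scene [-302.60757774 -655.29679917  591.07508842] [-1.87390891  0.87606637 -0.5747229 ] 400.57061677509097 -0.03572526722663009 254.39467886706163 192.65100404567704
{'t': 0.1, 'qpos': array([ 1.30701126e+00,  4.23769575e-01,  1.63056844e+00, -8.78946619e-07,
        1.08856951e+00, -1.89759611e-02]), 'qvel': array([ 0.00031352, -0.00073051, -0.00106165, -0.00105328, -0.00075317,
        0.00043632]), 'joint_torque': array([-4.25764119e-04, -5.45615065e+01, -2.74322301e+01,  6.44792221e-02,
        1.87818386e-02, -5.88929993e-05]), 'ee_pos': array([151.32000217, 605.92041305, 221.99393427]), 'orientation': array([-3.83562455e-01, -3.11790327e+00,  2.04483547e-03]), 'ft_force': array([ 0.8355811 ,  0.50367047, -0.30525026]), 'moment': array([-0.01939087,  0.03585703,  0.00103211]), 'width': 87.73151087873492} 18.700000000000003
```

View pics/top0.png

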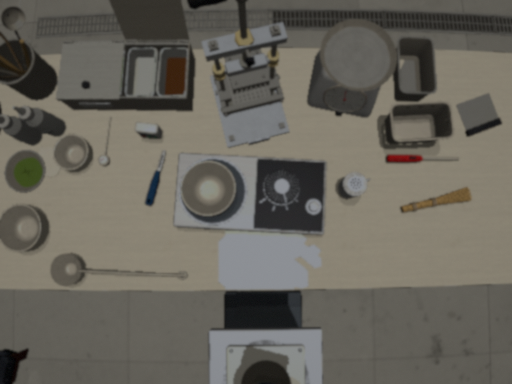

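View pics/scene0.png

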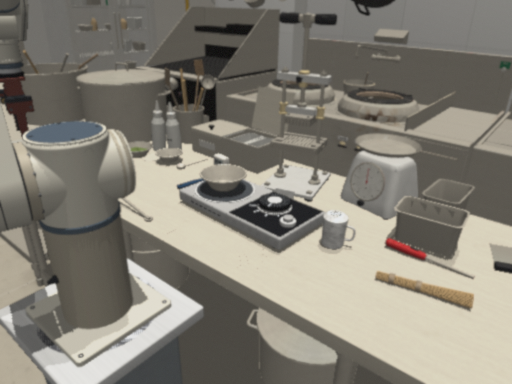

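The top view shows the warmer at about cols 175–326, rows 153–234, with the dial near (281,188), the button near (313,207) and the bowl near (209,189). I'll zoom in and measure.

Run:
```python
from h import *
c=cam("top"); im=c[0]["img"]; cv2.imwrite("pics/crop0.png",cv2.resize(im[145:240,240:340],None,fx=6,fy=6,interpolation=cv2.INTER_CUBIC)[:,:,::-1])
g=im.max(2)
# black panel -> rect
m=(g<60).astype(np.uint8); m[:150]=0;m[240:]=0;m[:,:245]=0;m[:,335:]=0
m=cv2.morphologyEx(m,cv2.MORPH_CLOSE,np.ones((5,5)))
k=max(cv2.findContours(m,0,1)[0],key=cv2.contourArea)
b=cv2.boxPoints(cv2.minAreaRect(k)); print("panel px",b); print(onplane(c,b,45))
# whole case vs bench : saturation (bench is yellowish)
hs=cv2.cvtColor(im,cv2.COLOR_RGB2HSV)
print(hs[200,178:184],hs[220,340:343],hs[158,230])
m=(hs[:,:,1]<25).astype(np.uint8)|(g<60); m=m.astype(np.uint8); w=np.zeros_like(m); w[147:238,168:332]=m[147:238,168:332]
w=cv2.morphologyEx(w,cv2.MORPH_OPEN,np.ones((5,5)))
k=max(cv2.findContours(w,0,1)[0],key=cv2.contourArea); b=cv2.boxPoints(cv2.minAreaRect(k)); print("case",b);P=onplane(c,b,45);print(P, P.mean(0),np.linalg.norm(np.diff(P,axis=0),axis=1))
print("dial,btn",onplane(c,[[282,186.5]],69),onplane(c,[[313.5,206.5]],67))
```

```text
panel px [[254.32921 227.07385]
 [258.09845 159.22769]
 [324.50458 162.91693]
 [320.73535 230.76309]]
[[ 437.35259091   25.88645122   45.        ]
 [ 627.14975148   13.81594641   45.        ]
 [ 615.2032867  -172.67180853   45.        ]
 [ 425.29000423 -156.79536085   45.        ]]
[[ 45   4 137]
 [ 90   2 135]
 [102   9 137]
 [108  10 126]
 [ 30   2 106]
 [ 22  26 109]] [[ 20  41 138]
 [ 22  41 138]
 [ 22  41 138]] [ 23   7 139]
case [[172.53168 234.16386]
 [176.9643  152.16023]
 [327.49744 160.29716]
 [323.06482 242.3008 ]]
[[ 419.60132681  251.42958256   45.        ]
 [ 650.07309545  242.65025199   45.        ]
 [ 622.66215549 -181.37936636   45.        ]
 [ 393.58097745 -162.45296332   45.        ]] [521.4793888   37.56187622  45.        ] [230.63892296 424.9146701  229.86168638]
dial,btn [[545.7558049 -50.4700323  69.       ]] [[ 490.53170615 -135.23944704   67.        ]]
```

View pics/crop0.png

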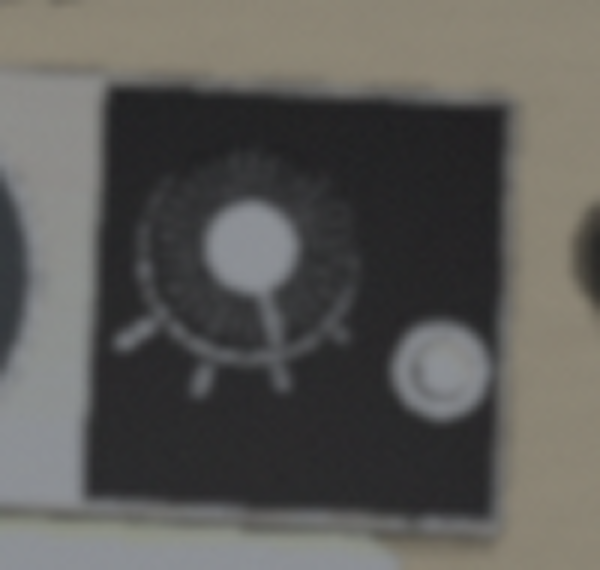

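The crop shows the pointer on the second bar from the right, so the dial is at 0.60 and needs +0.6 rad clockwise. The hub is at crop (251,248), image (281.4,185.9). The button is at crop (441,371), image (313.1,206.4). The offset between the two agrees with the given layout at a yaw of about -3.6°. I'll shut the fingers and move above the dial's far side.

Request:
play_rows(
  increments="0 0.0238 -0.0358 -0.002 0;0 0.0238 -0.0358 -0.002 0;0 0.0238 -0.0358 -0.002 0;0 0.0238 -0.0358 -0.002 0;0 0.0238 -0.0358 -0.002 0;0 0.0238 -0.0358 -0.002 0;0 0.0238 -0.0358 -0.002 0;0 0.0238 -0.0358 -0.002 0;0 0.0238 -0.0358 -0.002 0;0 0.0238 -0.0358 -0.002 0;0 0.0238 -0.0358 -0.002 0;0 0.0238 -0.0358 -0.002 0;0 0.0238 -0.0358 -0.002 0;0 0.0238 -0.0358 -0.002 0;0 0.0238 -0.0358 -0.002 0;0 0.0238 -0.0358 -0.002 0;0 0.0238 -0.0358 -0.002 0;0 0.0238 -0.0358 -0.002 0;0 0 0 0 0;0 0 0 0 0",
)

```text
t: 2.15
ee_pos: [579.5, -38.6, 186.1]
orientation: [-0.386, -3.116, -0.0]
ft_force: [-1.0, -0.5, 0.6]
width: 0.7
```

Run:
```python
from h import *
o=ctrl.get_obs();print(o["t"],o["ee_pos"],o["orientation"],o["ft_force"],o["width"])
c=cam("wrist"); save(c,"w1.png"); np.save("w1.npy",np.array([c[0],c[1],c[2]],dtype=object),allow_pickle=True)
print(c[0]["origin"],c[0]["attitude"])
```

```text
2.15 [579.49614865 -38.62774375 186.08712363] [-3.86491640e-01 -3.11643866e+00 -3.03211421e-04] [-0.97019607 -0.51367018  0.56724078] 0.6740047685202227
[507.00585051 -19.80235163 347.83563468] [2.29749533 1.78942114 0.25051098]
```

View pics/w1.png

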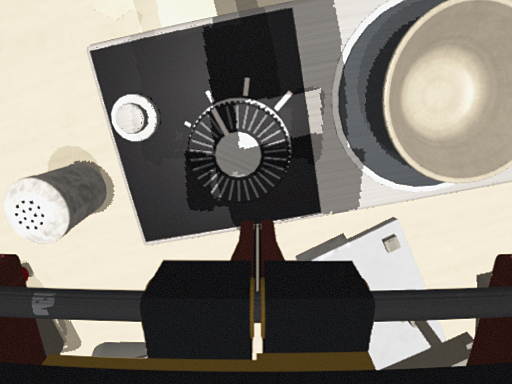

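The wrist view shows the hub at (238,154), the button at (134,117), the pointer at about (215,118), and the bars from (187,124) to (283,101). I'll cast these points and compare them with the top view.

Run:
```python
from h import *
c=tuple(np.load("w1.npy",allow_pickle=True)); im=c[0]["img"]
hs=cv2.cvtColor(im,cv2.COLOR_RGB2HSV)
# dial rim: circle via Hough for dial and button
g=cv2.cvtColor(im,cv2.COLOR_RGB2GRAY)
for n,x,y,r0,r1,z in (("hub",238,154,18,30,69),("dial",238,150,44,60,69),("btn",134,117,10,20,67),("hous",134,117,20,30,57)):
    s=g[y-70 if y>=70 else 0:y+70,x-70:x+70]
    h=cv2.HoughCircles(s,cv2.HOUGH_GRADIENT,1,200,param1=80,param2=8,minRadius=r0,maxRadius=r1)
    u=h[0,0]; uv=u[:2]+[x-70,max(y-70,0)]; print(n,uv,u[2],onplane(c,uv,z).round(1))
o=np.array(c[0]["origin"]); print("mm/px",(o[2]-69)/c[1])
dd=c[0]["range_z"]; print("z panel",dd[200,290],dd[154,238],dd[117,130],"cam z",o[2])
print("corners",onplane(c,[[90,48],[293,8],[322,213],[145,243]],45).round(1))
B=onplane(c,[[187,124],[209,95],[247,86],[284,100]],47);print("bars",B.round(1))
print("pointer",onplane(c,[[213,113]],69).round(1))
t=cam("top"); print("top",onplane(t,[[281.4,185.9]],69),onplane(t,[[313.1,206.4]],63))
```

```text
hub [237.5 153.5] 22.8 [[546.8 -48.   69. ]]
dial [240.5 146.5] 48.3 [[541.3 -43.7  69. ]]
btn [126.5 120.5] 17.2 [[ 493.3 -137.3   67. ]]
hous [134.5 116.5] 23.9 [[ 491.3 -132.9   57. ]]
mm/px 0.9001576855714892
z panel 316.74805 280.38522 273.90488 cam z 347.83563467866804
corners [[ 420.4 -157.7   45. ]
 [ 435.7   31.3   45. ]
 [ 632.    18.6   45. ]
 [ 619.3 -173.    45. ]]
bars [[510.4 -89.8  47. ]
 [490.  -61.8  47. ]
 [491.  -25.3  47. ]
 [511.7   5.2  47. ]]
pointer [[506.8 -59.6  69. ]]
top [[547.4179665  -48.86470743  69.        ]] [[ 491.1856568  -134.72620796   63.        ]]
```

Both views agree: dial axis at (547,-48.5), button at (491,-134.5). The TCP is already at radius 34 mm, 17° on the far side. I'll go down.

Request:
play_rows(
  increments="0 0 0 -0.03 0;0 0 0 -0.03 0;0 0 0 -0.03 0;0 0 0 -0.02 0;0 0 0 -0.004 0;0 0 0 -0.002 0;0 0 0 0 0;0 0 0 0 0",
)

```text
t: 3.05
ee_pos: [580.6, -37.8, 72.0]
orientation: [0.383, 3.116, 0.0]
ft_force: [-0.5, -0.0, -0.0]
width: 0.5
```

Request:
play_rows(
  increments="0 0 0 -0.001 0;0 0 0 -0.001 0;0 0 0 -0.001 0;0 0 0 -0.001 0;0 0 0 0 0;0 0 0 0 0",
)

```text
t: 3.65
ee_pos: [580.4, -38.1, 67.1]
orientation: [0.384, 3.117, 0.0]
ft_force: [1.1, 0.2, 5.3]
width: 0.3
```

Request:
play_rows(
  increments="0 0 0 -0.001 0;0 0 0 -0.001 0;0 0 0 0 0;0 0.0005 -0.0018 0 -3;0 0.0004 -0.0018 0 -3;0 0.0003 -0.0018 0 -3;0 0.0002 -0.0018 0 -3;0 0.0001 -0.0018 0 -3;0 0 -0.0018 0 -3;0 -0.0001 -0.0018 0 -3;0 -0.0002 -0.0018 0 -3;0 0 0 0 0",
)

```text
t: 4.85
ee_pos: [581.8, -53.0, 65.3]
orientation: [1.025, 2.968, 0.0]
ft_force: [-0.3, -0.6, 6.4]
width: 0.4
```

Run:
```python
from h import *
c=cam("wrist"); save(c,"w2.png"); np.save("w2.npy",np.array([c[0],c[1],c[2]],dtype=object),allow_pickle=True)
```

```text
(no output)
```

View pics/w2.png

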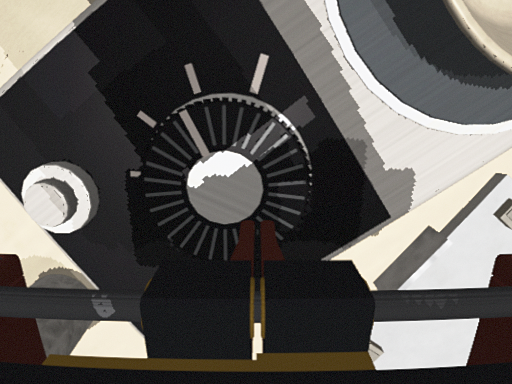

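The pointer, from (204,155) to (182,110), is now between the second bar (146,118) and the third (192,78). I'll compute the angle.

Run:
```python
from h import *
c=tuple(np.load("w2.npy",allow_pickle=True))
o=onplane(c,[[223,188]],65)[0]; print("hub",o)
for n,u,z in (("ptr",[182,110],65),("b4",[260,73],47),("b3",[192,78],47),("b2",[146,118],47),("b1",[135,173],47)):
    p=onplane(c,[u],z)[0]-[547,-48.5,0]; print(n,p.round(1),np.hypot(p[0],p[1]).round(1),np.arctan2(p[1],-p[0]).round(3))
```

```text
hub [547.32659679 -48.54793977  65.        ]
ptr [-44.4   9.9  65. ] 45.5 0.22
b4 [-34.9  53.2  47. ] 63.7 0.99
b3 [-56.2  22.1  47. ] 60.4 0.375
b2 [-56.3 -12.9  47. ] 57.8 -0.225
b1 [-36.9 -40.5  47. ] 54.8 -0.832
```

The dial is at about 1.06 rad, past the hump and 0.14 rad short. I'll continue 8° and lift.

Request:
play_rows(
  increments="0 -0.0003 -0.0018 0 -3;0 -0.0004 -0.0018 0 -3;0 -0.0003 -0.0012 0 -2;0 0 0 0 0;0 0 0 0.002 0;0 0 0 0.004 0;0 0 0 0.01 0;0 0 0 0.03 0;0 0 0 0.03 0;0 0 0 0.03 0;0 0 0 0 0;0 0 0 0 0;0 0 0 0 0;0 0 0 0 0",
)

```text
t: 6.3
ee_pos: [579.0, -57.1, 169.3]
orientation: [-1.227, -2.889, 0.001]
ft_force: [-0.3, -0.1, 0.5]
width: 0.4
```

Run:
```python
from h import *
c=cam("wrist"); save(c,"w3.png"); np.save("w3.npy",np.array([c[0],c[1],c[2]],dtype=object),allow_pickle=True)
```

```text
(no output)
```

View pics/w3.png

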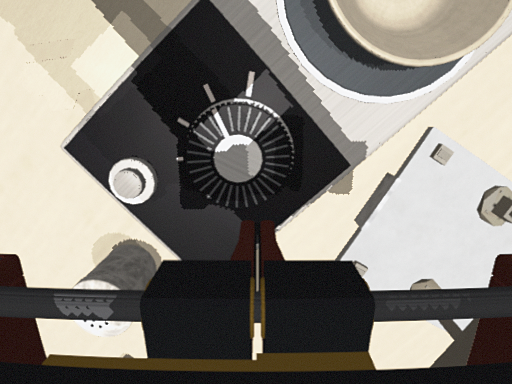

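The pointer, from (228,135) to (216,107), is now in line with the third bar (209,91). I'll check the angle and the button, which is at about (129,180).

Run:
```python
from h import *
c=tuple(np.load("w3.npy",allow_pickle=True))
for n,u,z in (("ptr",[216,107],69),("b4",[251,82],47),("b3",[209,91],47),("b2",[184,122],47)):
    p=onplane(c,[u],z)[0]-[547,-48.5,0]; print(n,np.hypot(p[0],p[1]).round(1),np.arctan2(p[1],-p[0]).round(3))
print("btn",onplane(c,[[128.5,182]],67),"hous",onplane(c,[[132,181]],57))
```

```text
ptr 45.7 0.443
b4 64.9 0.995
b3 61.4 0.389
b2 56.7 -0.222
btn [[ 492.07693654 -131.19529594   67.        ]] hous [[ 492.53429582 -133.01632013   57.        ]]
```

Allowing for the mean offset of the bars, the pointer is in the third notch. Next I'll move over the button at (491.5,-133.5) and press.

Request:
play_rows(
  increments="0 -0.022 -0.019 0 0;0 -0.022 -0.019 0 0;0 -0.022 -0.019 0 0;0 -0.0215 -0.0195 0 0;0 0 0 0 0;0 0 0 -0.03 0;0 0 0 -0.03 0;0 0 0 -0.025 0;0 0 0 -0.008 0;0 0 0 0 0;0 0 0 0 0",
)

```text
t: 7.45
ee_pos: [493.3, -133.7, 78.2]
orientation: [1.228, 2.891, 0.0]
ft_force: [-0.1, 0.7, 0.5]
width: 0.3
```

Request:
play_rows(
  increments="0 0 0 -0.002 0;0 0 0 -0.002 0;0 0 0 -0.002 0;0 0 0 -0.002 0;0 0 0 -0.002 0;0 0 0 -0.001 0;0 0 0 0 0;0 0 0 0 0",
)

```text
t: 8.25
ee_pos: [492.6, -133.8, 66.7]
orientation: [-1.228, -2.892, 0.0]
ft_force: [0.3, 0.1, 1.3]
width: 0.3
```

Contact comes at about 67 mm, as expected, so I'll press 6 mm further.

Request:
play_rows(
  increments="0 0 0 -0.002 0;0 0 0 -0.002 0;0 0 0 -0.001 0;0 0 0 0 0;0 0 0 0 0",
)

```text
t: 8.75
ee_pos: [492.6, -133.8, 61.8]
orientation: [1.228, 2.892, -0.0]
ft_force: [-0.6, -0.0, 4.8]
width: 0.3
```

Request:
play_rows(
  increments="0 0 0 -0.001 0;0 0 0 -0.001 0;0 0 0 0 0;0 0 0 0 0",
)

```text
t: 9.15
ee_pos: [492.7, -133.8, 61.0]
orientation: [1.228, 2.891, 0.0]
ft_force: [-5.9, 1.3, 21.3]
width: 0.4
```

The force jumped to 21 N at z = 61, so the button is on its stop. I'll lift off and look.

Request:
play_rows(
  increments="0 0 0 0.002 0;0 0 0 0.004 0;0 0 0 0.02 0;0 0 0 0.04 0;0 0 0 0.04 0;0 0.04 0.03 0.02 0;0 0.04 0.03 0 0;0 0.01 0.01 0 0;0 0 0 0 0;0 0 0 0 0;0 0 0 0 0",
)

```text
t: 10.25
ee_pos: [578.0, -66.6, 183.4]
orientation: [-1.228, -2.889, 0.001]
ft_force: [-0.2, 0.1, 0.4]
width: 0.5
```

Run:
```python
from h import *
c=cam("wrist"); save(c,"w4.png"); d=c[0]["range_z"]; o=ctrl.get_obs(); print(o["t"],o["ee_pos"],o["ft_force"])
im=c[0]["img"]; print(c[0]["origin"])
np.save("w4.npy",np.array([c[0],c[1],c[2]],dtype=object),allow_pickle=True)
```

```text
10.3 [578.18910694 -66.73102776 183.64535058] [0.31919282 0.22711625 0.25706116]
[526.50517192 -11.81276353 345.21187007]
```

View pics/w4.png

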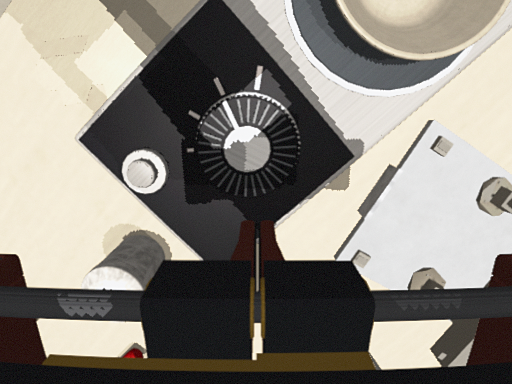

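The pointer tip at (226,101) still points at the third bar (219,86), and the bowl and shaker look undisturbed. I'll check the button height and the pointer angle, then hand in if both are good.

Run:
```python
from h import *
for f,b,h,p in (("w3.npy",[126,183],[150,178],[216,107]),("w4.npy",[139,173],[161,170],[226,101])):
    c=tuple(np.load(f,allow_pickle=True)); d=c[0]["range_z"]; oz=c[0]["origin"][2]
    for u in (b,h): print(f,u,"height",(np.array(c[0]["origin"])+ray(c,[u])[0]*np.median(d[u[1]-2:u[1]+3,u[0]-2:u[0]+3]))[2].round(1))
    q=onplane(c,[p],69)[0]-[547,-48.5,0]; print(np.arctan2(q[1],-q[0]).round(3))
b=ctrl.close_job(); print(b)
```

```text
w3.npy [126, 183] height 66.5
w3.npy [150, 178] height 56.4
0.443
w4.npy [139, 173] height 66.7
w4.npy [161, 170] height 56.7
0.426
the job is handed in; nothing more can be done
None
```

I turned the dial clockwise from the second mark to the third with the shut fingertips, then lifted off. After that I pressed the start button onto its stop and let it come back. The job was handed in at about 10.3 s of the 48 s allowed; handing in gives no verdict.

- **Dial:** in the last wrist picture the pointer lines up with the third bar. Read against the bars it came out at about 1.25 rad after I let go. That is about 0.05 rad over the notch and inside the 1.1–1.3 band, though the pixel reading is only good to roughly that much. The raw angle was nearly the same before and after the button press (0.443 and 0.426 rad).
- **Button:** the fingertip went about 6 mm below first contact, to z = 61 mm. The force reading rose to 21 N there because the button was on its stop, which is under the 40 N limit but firmer than needed. Afterwards its top measured 66.7 mm, against 66.5 mm before, so it is back up.
- **Surroundings:** I touched nothing else. The bowl and the shaker look undisturbed in the pictures. I did not measure any of the loose things again at the end, and I did not look at the peeler, but the arm only passed well above it.

One automatic circle fit of the dial's rim was about 7 mm off. I ignored it because the hub positions from the top and wrist views agreed within about 1 mm.

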